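# Load the free lane of the carving fixture up to its stop

## Task

The carving fixture has two lanes under its clear guard: one already holds a handle blank, the other is free but for a steel stop block at its far end. Put the loose handle blank flat into the free lane, whichever that is, and slide it in under the guard until it just touches the steel stop. Feel for it gently: neither the stop, which only stands there by its weight, nor the piece in the other lane may be shifted, and leave everything else on the bench where it is.

Things in the scene. Friction and masses are not known exactly. Their poses are not given: they have to be found in the camera images.
- fixture: carving fixture bolted to the bench: 3 parallel dark steel walls (220 long, 12 thick, 22 high, from x = -20 to 200) make two lanes 56 wide, open at both ends, centre lines at y = +34 and -34 mm; the lanes' floor is the bench itself. A clear guard covers both. Origin on the bench under the middle of the guard's front edge; x runs along the lanes away from the robot.
- guard_front (a point): middle of the front edge of the clear plastic guard, at mid-thickness, 71 above the bench. The guard spans x = 0 to 200, y = -74 to 74 mm, underside 68 and top 74 above the bench (nuts on it up to 79), on four 10 mm posts on the outer walls at x = 30 and 180. Axes as the fixture's.
- blank: the loose knife-handle blank: wooden bar 130 x 50 x 28 mm (x, y, z) with two brass pins, lying flat on the bench in front of the fixture; both ends alike, about 0.1 to 0.17 kg. Origin: centre of its underside, x along it.
- done: the same kind of blank, 130 x 50 x 28 mm, already lying in one of the two lanes, under the guard; either lane. Origin: centre of its underside, x along it.
- stop_face (a point): front face centre, 14 above the bench, of the loose steel stop: a block 48 long, 50 wide, 48 high, 0.9 kg, standing by its weight in the free lane, 138 to 152 mm behind the guard's front edge (x: along the lane, into the block). A blank touching it has its near end 8 to 22 mm in under the guard, where a tool pointing straight down cannot follow.
- jar: amber glass jar with a black lid, 60 mm across, 75 mm tall. Bystander, to be left where it is. Origin: centre of its underside.
- spray: white plastic bottle with a red cap, 60 mm across, 170 mm tall. Bystander, to be left where it is. Origin: centre of its underside.
- hammer: hand hammer lying on the bench. Bystander, to be left where it is. Origin: part way along it, on its underside.
- brush: bench brush lying on the bench. Bystander, to be left where it is. Origin: part way along it, on its underside.
- mug: blue mug, 76 mm across, 85 mm tall. Bystander, to be left where it is. Origin: centre of its underside.
- offcut: pale wooden offcut lying flat, 110 x 50 x 30 mm. Bystander, to be left where it is. Origin: centre of its underside.
Not all that is in view belongs to the job. Of the things shaped like the part that bears stop_face, the bare steel one is meant. Leave any turquoise look-alike of the blank alone.

How it is judged:
By the outcome, as a careful person would: the job done as asked, in the order asked, and still so for the second after the job is handed in, with the robot touching nothing.
It also fails if it takes over 62 s, if anything falls off the work surface, if the arm or the gripper's body presses on something with over 40 N, if the wrist force passes 120 N, or if a joint passes its speed limit or range.

## Robot

A 6-joint arm with a two-finger parallel gripper is mounted at the origin on the work surface. World frame = base frame: x ahead of the robot, y to its left, z up, the work surface at z = 0. Lengths are in mm, angles in rad, forces in N, time in s.
With the tool pointing down it reaches from about 225 to 875 mm from the base axis. Payload 3.4 kg.
Tool frame: the origin (TCP) lies between the finger pads, 19 mm behind the fingertips; this is the grasp point; y points along the fingers, z is the direction in which the jaws open and shut, and the axes are right-handed (so a half turn about y gives the same grasp; the last joint's range is limited). The gripper opens to 85 mm and grips with 20 to 120 N. Pads are 22 mm wide; open, the fingers measure 114 mm over their backs; the gripper's body (76 mm by 85 mm) begins 54 mm behind the grasp point. The pads swing forward as they close: fully open they stand 13 mm farther back than shut.
Start: joints at [1.058, 0.276, 1.505, -0, 1.361, -0.121], TCP at [219.584, 531.454, 250.028] pointing down, gripper open.
Joint ranges: [-2.89, 2.89], [-0.75, 2.08], [0.22, 2.7], [-1.18, 4.32], [0.11, 2.71], [-2.7, 2.7]. Speed limits (rad/s): [2.57, 2.57, 3.14, 3.14, 3.14, 3.14].

## Interface

Orientations are given as a rotation vector (axis times angle).
In Python, from cell import env gives the robot as it stands.
- The arm moves only by the tool step_arm, never from a script. Its argument "targets" is text: rows parted by semicolons, each of 5 numbers parted by spaces: the gripper command: -1 is fully open, 1 is shut, values between are in proportion, then the shift along the world's x, y, z scaled (see below), then the turn about the world's z scaled (see below). A call has 1 to 10 rows; each row shifts and turns the commanded pose from where the row before left it; what a row does not reach is not made up. The controller multiplies each number of a shift by 0.25 m and each number of a turn by 4 degrees. A row lasts 1/12 s, in which the tool goes at most 41.7 mm and 7.16 degrees, less where a joint would pass 70% of its speed; a pose out of reach is approached as far as the arm can. A call with a number of a shift or a turn outside -1 to 1 is refused whole. A call with a gripper value outside its range is refused whole. The fingers move at their own pace and stop on an object; "force" is the grip in N (left out, the last holds). Time passes only in rows, so rows that do not move let the fingers close. It gives the time, the measured TCP pose, the force and the opening at its end, in the units of the state.
- env.read_state(): the state, without advancing time (a new reading comes with each control period).
- env.camera(name): name is "scene" or "side" or "wrist"; returns a dict with "image" (400x640x3 uint8, red, green, blue), "fx", "fy", "cx", "cy" (pixels), "R" (3x3) and "t" (3): a world point X has camera coordinates R X + t. Camera axes: x right, y down, z forward; pixel columns grow to the right and rows downward; lengths in mm; the calibration is good to about 2 mm. The wrist camera is an equidistant fisheye: a pixel r from the principal point sees the ray r / f radians off the axis. A picture is of the moment at which its call begins. There is no depth.
- env.finish_job(): hands the job in, once; it reports no verdict.
Trained networks look in the newest picture that a camera, given by its name, has taken for a name from the list of things; names that differ only in an ending like _2 or _b are one class to them, and where a whole thing is asked for, a point or a joint stands for the part that bears it (a point fixed in the world has none). Each returns a list of dicts, best first, with "score" (0 to 1); they miss things now and then, are a little off and sometimes report something else, mostly with a low value. They report only what shows in the picture. A call takes as long as a camera call. They do not tell look-alikes from the thing itself.
- env.recognise(name, camera): "extent" ([left, top, right, bottom] in pixels, round what is visible of it).
- env.regions_of(name, camera): "region" (400x640 bool, what is visible of it) and "extent" ([left, top, right, bottom] in pixels, round what is visible of it).
The state is a dict: "time_s": time; "joints": joint angles; "qvel": joint speeds; "effort": joint torques, N m; "position": TCP position; "orientation": TCP orientation; "wrist_force": force on the tool from outside, world axes, zero at the start; "wrist_torque": the same for the moment, N m; "gripper_width": finger opening in mm.
Only numpy, scipy, OpenCV 4.12 (cv2) and the standard library are available. Lean on these libraries where they do the work, as an engineer would, in place of code of your own. Each camera call takes 0.05 s, during which the arm holds its last target. There are 200 camera calls.

## Working session

There is one attempt and no reset: what is moved stays moved. The work goes in short steps, Python scripts to look and compute and a tool call to move; the robot and the scene stay as the last step left them, time stands still between calls to the robot, and variables do not carry over. Pictures are saved under pics/ and viewed, on a budget of 10 in all, crops included, one or two more only if the job needs it, and the job is handed in when it is done.

Besides the shell and the picture viewer there is one more tool, called after "Emit:" as name(argument=value, ...) on one line, values as JSON. step_arm: Moves the arm, as the interface text tells. Its arguments: {"type":"object","properties":{"targets":{"type":"string"},"force":{"type":"number"}},"required":["targets"]}

```bash
mkdir -p pics; cat > h.py <<'E'
from cell import env
import numpy as np, cv2
def save(c,fn): cv2.imwrite(fn,cv2.cvtColor(c["image"],cv2.COLOR_RGB2BGR))
def proj(c,X):
    p=np.asarray(X,float)@np.array(c["R"]).T+np.array(c["t"]); return np.c_[c["fx"]*p[:,0]/p[:,2]+c["cx"],c["fy"]*p[:,1]/p[:,2]+c["cy"]]
def back(c,uv,z):
    uv=np.atleast_2d(uv).astype(float); R=np.array(c["R"]); t=np.array(c["t"])
    d=np.c_[(uv[:,0]-c["cx"])/c["fx"],(uv[:,1]-c["cy"])/c["fy"],np.ones(len(uv))]@R; o=-R.T@t
    return o+d*((z-o[2])/d[:,2])[:,None]
E
python3 - <<'E'
from h import *
s=env.read_state(); print(s)
for n in ["scene","side"]:
    c=env.camera(n); save(c,f"pics/{n}0.png")
    print(n,-np.array(c["R"]).T@np.array(c["t"]),c["fx"])
    for k in ["blank","done","stop_face","guard_front","fixture","jar","spray","hammer","brush","mug","offcut"]:
        print(k,[(round(r["score"],2),[int(v) for v in r["extent"]]) for r in env.recognise(k,n)][:4])
E
```

```text
{'time_s': 0.0, 'joints': array([ 1.05797308e+00,  2.76581348e-01,  1.50615226e+00,  3.17096835e-05,
        1.36072501e+00, -1.20994607e-01]), 'qvel': array([-0.00046546, -0.00053936,  0.00169411, -0.00146778, -0.00047408,
        0.00086787]), 'effort': array([ 3.56504688e-04, -4.16772687e+01, -2.45806450e+01, -1.24050898e-04,
        1.11370548e-02, -3.64660673e-05]), 'position': array([219.31914853, 530.97516903, 249.13986131]), 'orientation': array([-1.55061925,  0.3079473 , -0.30698233]), 'wrist_force': array([-0.64623037,  0.2523714 ,  0.26642708]), 'wrist_torque': array([ 0.02885856, -0.03812058, -0.03069992]), 'gripper_width': 85.29865448307474}
scene [1218.61658369  500.50310877  706.17778813] 370.200696002079
blank [(0.71, [301, 156, 326, 186])]
done [(0.55, [303, 154, 326, 186])]
stop_face [(0.85, [292, 244, 315, 266])]
guard_front [(0.94, [285, 195, 377, 283])]
fixture [(0.84, [286, 195, 377, 285])]
jar [(0.76, [261, 175, 282, 205])]
spray [(0.88, [429, 220, 460, 290])]
hammer [(0.75, [203, 145, 279, 167])]
brush [(0.2, [222, 155, 252, 192])]
mug [(0.62, [221, 156, 253, 191])]
offcut [(0.89, [411, 219, 442, 252])]
side [ 124.28454441 -803.62800547  597.9912705 ] 421.26653930662985
blank [(0.71, [274, 242, 324, 295]), (0.7, [241, 307, 319, 355])]
done [(0.68, [282, 189, 302, 201])]
stop_face [(0.6, [331, 184, 356, 200]), (0.53, [266, 165, 290, 187])]
guard_front [(0.81, [269, 158, 359, 225])]
fixture [(0.64, [268, 161, 361, 223])]
jar [(0.73, [352, 214, 377, 254])]
spray [(0.82, [237, 125, 262, 177])]
hammer [(0.71, [343, 292, 485, 335])]
brush [(0.56, [172, 170, 190, 206])]
mug [(0.81, [391, 232, 430, 286])]
offcut [(0.59, [224, 173, 245, 197])]
```

View pics/scene0.png

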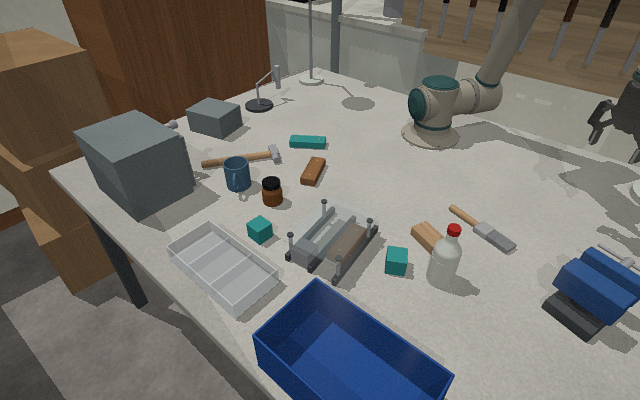

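View pics/side0.png

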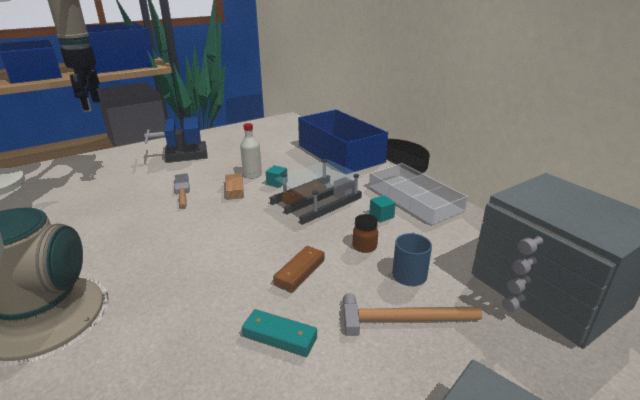

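The loose blank is the brown bar at scene (313,171) / side (300,268). The turquoise bar at scene (308,142) / side (280,332) is the look-alike. The bare steel stop is at scene (303,255), and the turquoise cubes at (260,230) and (397,261) are decoys. The done piece is in the far lane (+y), so the near one is free. Next I fit poses to the masks.

```bash
cat >> h.py <<'E'
from scipy.optimize import minimize
def box(x0,x1,y0,y1,z0,z1): return np.array([[x,y,z] for x in(x0,x1) for y in(y0,y1) for z in(z0,z1)],float)
def place(B,p):
    c,s=np.cos(p[2]),np.sin(p[2]); return np.c_[c*B[:,0]-s*B[:,1]+p[0],s*B[:,0]+c*B[:,1]+p[1],B[:,2]]
S=8
def sil(c,boxes,p):
    m=np.zeros((400*4,640*4),np.uint8)
    for B in boxes: cv2.fillConvexPoly(m,cv2.convexHull(np.round((proj(c,place(B,p))+.5)*4).astype(np.int32)),1)
    return cv2.resize(m.astype(np.float32),(640,400),interpolation=cv2.INTER_AREA)
def fit(views,boxes,p0,scale=(8,8,.08)):
    f=lambda q:sum(1-np.minimum(a:=sil(c,boxes,q*scale+p0),m).sum()/np.maximum(a,m).sum() for c,m in views)
    best=None
    for k in range(3):
        r=minimize(f,np.zeros(3) if best is None else best.x,method="Nelder-Mead",options=dict(initial_simplex=None if 0 else (np.zeros(3) if best is None else best.x)+np.r_[np.zeros((1,3)),np.eye(3)*[1,-1,1][k]],maxiter=200)); best=r
    return best.x*scale+p0,best.fun
BL=[box(-65,65,-25,25,0,28)]
FX=[box(0,200,-74,74,68,74)]+[box(-20,200,y-6,y+6,0,22) for y in(-68,0,68)]+[box(x-5,x+5,y-5,y+5,0,79) for x in(30,180) for y in(-68,68)]
E
python3 - <<'E'
from h import *
C={n:env.camera(n) for n in("scene","side")}
def get(k,n,i=0): return env.regions_of(k,n)[i]
vb=[]
for n in C:
    for r in env.regions_of("blank",n):
        m=r["region"]; col=C[n]["image"][m].mean(0); print(n,r["score"],r["extent"],col)
        if col[0]>col[2]+15: vb.append((C[n],m.astype(np.float32))); break
p0=back(C["side"],[[300,268]],14)[0]; print(p0)
best=min((fit(vb,BL,np.array([p0[0],p0[1],a])) for a in np.arange(0,3.1,.4)),key=lambda r:r[1]); print("blank",best)
for c,m in vb: print(fit([(c,m)],BL,best[0]))
vf=[(C[n],get("fixture",n)["region"].astype(np.float32)) for n in C]
p0=back(C["side"],[[290,203]],0)[0];print(p0)
bf=min((fit(vf,FX,np.array([p0[0],p0[1],a]),(20,20,.1)) for a in (-.8,-.4,0,.4,.8)),key=lambda r:r[1]); print("fix",bf)
for v in vf: print(fit([v],FX,bf[0]))
for n in C:
    r=get("stop_face",n); print(n,r["extent"])
out=[]
for n,(x0,y0,x1,y1) in {"scene":(270,140,400,300),"side":(250,140,380,300)}.items():
    c=C[n]; im=cv2.resize(c["image"][y0:y1,x0:x1],None,fx=3,fy=3,interpolation=cv2.INTER_CUBIC)
    for B,p in [(b,bf[0]) for b in FX[:4]]+[(BL[0],best[0])]:
        for z in (B[:,2].max(),):
            q=place(B[B[:,2]==z][[0,1,3,2]],p); q=(proj(c,q)-[x0,y0]+.5)*3
            cv2.polylines(im,[np.round(q).astype(np.int32)],True,(255,255,0),1)
    out.append(im)
save({"image":np.hstack(out)},"pics/ov.png")
E
```

```text
scene 0.98 [298.8, 155.1, 326.1, 185.8] [118.41393443  85.15983607  56.8954918 ]
side 0.97 [239.3, 309.8, 315.0, 357.0] [ 45.99345794 116.81168224 114.45841121]
side 0.84 [273.2, 246.1, 323.7, 292.8] [117.97863924  82.42642405  56.77531646]
[ 482.62488586 -167.8574877    14.        ]
blank (array([ 482.75961312, -166.26889306,    3.58950636]), np.float64(0.2176463007926941))
(array([ 482.53713339, -167.97493926,    3.58247711]), np.float64(0.09610933065414429))
(array([ 484.05968259, -163.18559745,    3.59792266]), np.float64(0.0984455943107605))
[616.0425074  113.63361881   0.        ]
fix (array([5.97653105e+02, 7.33030326e+01, 1.37535529e-01]), np.float64(0.17967331409454346))
(array([5.98193133e+02, 7.30625621e+01, 1.32801406e-01]), np.float64(0.058607518672943115))
(array([5.96556631e+02, 7.33436029e+01, 1.48145620e-01]), np.float64(0.11023473739624023))
scene [246.7, 214.8, 274.3, 245.2]
side [370.7, 198.2, 395.7, 222.3]
```

View pics/ov.png

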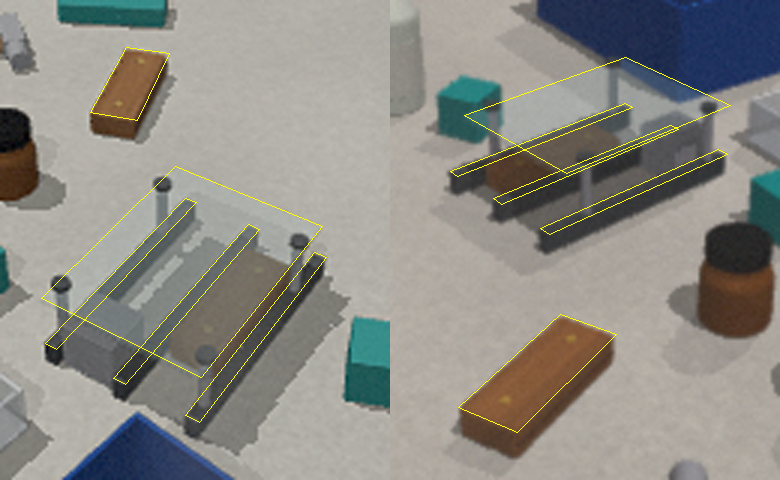

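```bash
python3 - <<'E'
from h import *
w=env.camera("wrist")["image"]; s=env.camera("side")["image"][30:130,40:140]; c=env.camera("scene")["image"][60:190,570:640]
s=cv2.resize(s,(380,380),interpolation=cv2.INTER_CUBIC); 
w=cv2.resize(w,(416,260))
c=cv2.resize(c,(205,380),interpolation=cv2.INTER_CUBIC)
a=np.zeros((380,800,3),np.uint8); a[:380,:380]=s; a[:,380:585]=c; a[:134,585:800]=cv2.resize(w,(215,134))
save({"image":a},"pics/grip.png")
E
```

```text
(no output)
```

View pics/grip.png

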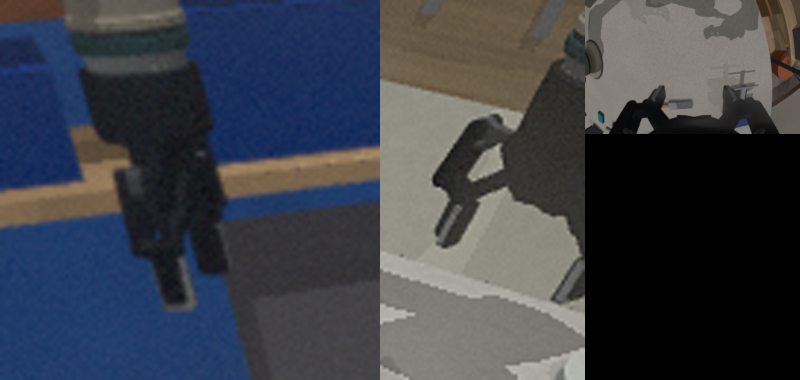

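The gripper is a linkage type whose elbows stick out wider than its tips, so a straight-down tool can't follow the blank under the guard. I'll test in free space what the controller does with a pose out of reach, in case it tilts the tool.

Emit:
step_arm(targets="-1 0.144 -0.072 0.04 0;-1 0.144 -0.072 0.04 0;-1 0.144 -0.072 0.04 0;-1 0.144 -0.072 0.04 0;-1 0.144 -0.072 0.04 0;-1 0.144 -0.072 0.04 0;-1 0.144 -0.072 0.04 0;-1 0.144 -0.072 0.04 0;-1 0.144 -0.072 0.04 0;-1 0.144 -0.072 0.04 0")

```text
time_s: 2.58
position: [581.1, 350.2, 350.6]
orientation: [-1.548, 0.307, -0.308]
wrist_force: [0.2, 0.7, -0.1]
gripper_width: 85.4
```

Emit:
step_arm(targets="-1 0.14 0 0 0;-1 0.14 0 0 0;-1 0.14 0 0 0;-1 0.14 0 0 0;-1 0.14 0 0 0;-1 0.14 0 0 0;-1 0.14 0 0 0;-1 0.14 0 0 0")

```text
time_s: 3.25
position: [831.8, 339.5, 321.0]
orientation: [-1.542, 0.301, -0.313]
wrist_force: [-1.8, -0.7, -2.2]
gripper_width: 85.6
```

Emit:
step_arm(targets="-1 0.16 0 0 0;-1 0.16 0 0 0;-1 0.16 0 0 0;-1 0.16 0 0 0;-1 0 0 0 0;-1 0 0 0 0")

```text
time_s: 3.75
position: [907.9, 308.8, 279.6]
orientation: [-1.487, 0.231, -0.381]
wrist_force: [0.0, 0.9, -0.2]
gripper_width: 85.2
```

```bash
python3 -c "
from h import *
s=env.read_state();print(s['joints'],s['position'],s['orientation'])"
```

```text
[ 0.25070708  0.93649383  0.22248401  0.01365053  1.87007504 -0.92211437] [907.87942049 308.7991957  279.59208328] [-1.48680815  0.23057467 -0.38056727]
```

Emit:
step_arm(targets="-1 -0.12 0 0 0;-1 -0.12 0 0 0;-1 -0.12 0 0 0;-1 -0.12 0 0 0;-1 -0.12 0 0 0;-1 -0.12 0 0 0;-1 0 0 0 0")

```text
time_s: 4.33
position: [724.1, 311.7, 285.1]
orientation: [-1.486, 0.228, -0.375]
wrist_force: [0.2, -0.0, -0.4]
gripper_width: 85.5
```

```bash
python3 -c "
from h import *
from scipy.spatial.transform import Rotation as Ro
s=env.read_state();print(s['joints'],s['position'],s['orientation'])
for o in (s['orientation'],[-1.487,.231,-.381],[-1.548,.307,-.308]): print(Ro.from_rotvec(o).as_matrix().round(3).T)"
```

```text
[ 0.31481291  0.53981713  1.00215765  0.00816304  1.48752366 -0.86807994] [724.05984986 311.73000921 285.10022167] [-1.4861467   0.22806419 -0.37509266]
[[ 0.921 -0.38   0.08 ]
 [ 0.104  0.042 -0.994]
 [ 0.374  0.924  0.079]]
[[ 0.919 -0.385  0.082]
 [ 0.105  0.04  -0.994]
 [ 0.38   0.922  0.078]]
[[ 0.924 -0.382  0.   ]
 [ 0.001  0.001 -1.   ]
 [ 0.382  0.924  0.001]]
```

The tilt persists: the fingertips now lean 6° outward. That means I can tilt the tool by over-reaching along the right azimuth and then slide the fingertips in under the guard. First I'll check which side the wrist camera sits on.

```bash
cat >> h.py <<'E'
from scipy.spatial.transform import Rotation as Ro
def tool():
    s=env.read_state(); T=Ro.from_rotvec(s['orientation']).as_matrix(); return s,T
def rep():
    s,T=tool(); d=T[:,1]; x=T[:,0]
    print("t",round(s['time_s'],2),"pos",s['position'].round(1),"j",s['joints'].round(2),"F",s['wrist_force'].round(1),"w",round(s['gripper_width'],1))
    print("xaz",round(np.degrees(np.arctan2(x[1],x[0])),1),"tilt",round(np.degrees(np.arccos(-d[2])),1),"tiltaz",round(np.degrees(np.arctan2(d[1],d[0])),1),"jaw z",T[:,2].round(3),"tip",(s['position']+19*d).round(1))
E
python3 -c "
from h import *
c=env.camera('wrist'); s,T=tool(); p=-np.array(c['R']).T@np.array(c['t']); print('cam in tool',(T.T@(p-s['position'])).round(1)); rep()"
```

```text
cam in tool [ -81.3 -124.1   -1.2]
t 4.38 pos [727.9 311.7 285.7] j [ 0.31  0.54  1.    0.01  1.49 -0.87] F [ 0.9  0.1 -0.1] w 85.3
xaz -22.5 tilt 6.8 tiltaz 21.4 jaw z [0.375 0.924 0.081] tip [730.  312.5 266.8]
```

Emit:
step_arm(targets="-1 0.1 -0.06 0.04 1;-1 0.1 -0.06 0.04 1;-1 0.1 -0.06 0.04 1;-1 0.1 -0.06 0.04 1;-1 0 0 0.04 1;-1 0 0 0.04 1;-1 0 0 0.04 1;-1 0 0 0.04 1;-1 0 0 0.04 1;-1 0 0 0.04 1")

```text
time_s: 5.22
position: [832.8, 250.6, 384.5]
orientation: [-1.463, -0.299, 0.182]
wrist_force: [1.0, 0.1, -0.1]
gripper_width: 85.4
```

Emit:
step_arm(targets="-1 0.155 0.04 0.03 0;-1 0.155 0.04 0.03 0;-1 0.155 0.04 0.03 0;-1 0.155 0.04 0.03 0;-1 0.155 0.04 0.03 0;-1 0.155 0.04 0.03 0;-1 0.155 0.04 0.03 0;-1 0 0 0 0")

```text
time_s: 5.88
position: [945.3, 279.1, 327.7]
orientation: [-1.431, -0.417, 0.043]
wrist_force: [-0.5, -0.8, -1.1]
gripper_width: 85.1
```

```bash
python3 -c "
from h import *
rep()"
```

```text
t 5.88 pos [945.3 279.1 327.7] j [ 0.18  0.9   0.22  0.11  1.78 -1.66] F [-0.5 -0.8 -1.1] w 85.1
xaz 16.5 tilt 15.4 tiltaz 34.8 jaw z [-0.304  0.949  0.08 ] tip [949.5 282.  309.4]
```

Emit:
step_arm(targets="-1 0.155 0.04 0.03 1;-1 0.155 0.04 0.03 1;-1 0.155 0.04 0.03 1;-1 0.155 0.04 0.03 0;-1 0.155 0.04 0.03 0;-1 0.155 0.04 0.03 0;-1 0.155 0.04 0.03 0;-1 0.155 0.04 0.03 0;-1 0.155 0.04 0.03 0;-1 0 0 0 0")

```text
time_s: 6.72
position: [1060.0, 312.5, 272.0]
orientation: [-1.345, -0.741, -0.005]
wrist_force: [-0.5, -0.6, -1.2]
gripper_width: 85.5
```

```bash
python3 -c "
from h import *
rep()"
```

```text
t 6.72 pos [1060.   312.5  272. ] j [ 0.16  0.99  0.22  0.19  1.46 -1.87] F [-0.5 -0.6 -1.2] w 85.5
xaz 27.5 tilt 29.1 tiltaz 32.3 jaw z [-0.479  0.877  0.035] tip [1067.9  317.5  255.4]
```

Emit:
step_arm(targets="-1 0.155 0.04 0.03 0;-1 0.155 0.04 0.03 0;-1 0.155 0.04 0.03 0;-1 0.155 0.04 0.03 0;-1 0.155 0.04 0.03 0;-1 0.155 0.04 0.03 0;-1 0 0 0 0")

```text
time_s: 7.3
position: [1130.8, 332.9, 247.0]
orientation: [-1.316, -0.854, -0.152]
wrist_force: [-0.7, 0.3, 0.1]
gripper_width: 85.4
```

```bash
python3 -c "
from h import *
rep()"
```

```text
t 7.3 pos [1130.8  332.9  247. ] j [ 0.17  1.05  0.22  0.2   1.23 -1.88] F [-0.7  0.3  0.1] w 85.4
xaz 27.3 tilt 38.5 tiltaz 27.7 jaw z [-0.461  0.887  0.004] tip [1141.2  338.4  232.1]
```

Emit:
step_arm(targets="-1 -0.13 -0.09 0.02 -0.4;-1 -0.13 -0.09 0.02 0;-1 -0.13 -0.09 0.02 0;-1 -0.13 -0.09 0 0;-1 -0.13 -0.09 0 0;-1 -0.13 -0.09 0 0;-1 -0.13 -0.09 0 0;-1 -0.13 -0.09 0 0;-1 -0.13 -0.09 0 0;-1 -0.13 -0.09 0 0")

```text
time_s: 8.13
position: [819.8, 116.3, 266.3]
orientation: [-1.323, -0.848, -0.17]
wrist_force: [0.3, -0.7, 0.1]
gripper_width: 85.5
```

Emit:
step_arm(targets="-1 -0.13 -0.09 0 0;-1 -0.13 -0.09 0 0;-1 -0.13 -0.09 0 0;-1 -0.13 -0.09 0 0;-1 -0.13 -0.09 0 0;-1 -0.13 -0.09 0 0;-1 -0.13 -0.09 0 0;-1 -0.13 -0.09 0 0;-1 0 0 0 0;-1 0 0 0 0")

```text
time_s: 8.97
position: [576.8, -33.2, 294.3]
orientation: [-1.379, -0.769, -0.16]
wrist_force: [0.4, -0.6, 0.7]
gripper_width: 85.5
```

```bash
python3 - <<'E'
from h import *
rep()
B=np.array([482.8,-166.3]);a=np.array([np.cos(.448),np.sin(.448)])
s,T=tool(); print("to grasp", (B-48*a-s['position'][:2]).round(1))
c=env.camera("side"); im=c["image"].copy()
save(c,"pics/side2.png")
E
```

```text
t 8.97 pos [576.8 -33.2 294.3] j [-0.44  0.03  1.85  0.58  0.9  -2.7 ] F [ 0.4 -0.6  0.7] w 85.5
xaz 23.5 tilt 35.0 tiltaz 22.8 jaw z [-0.395  0.919 -0.005] tip [586.8 -29.  278.7]
to grasp [-137.2 -153.9]
```

View pics/side2.png

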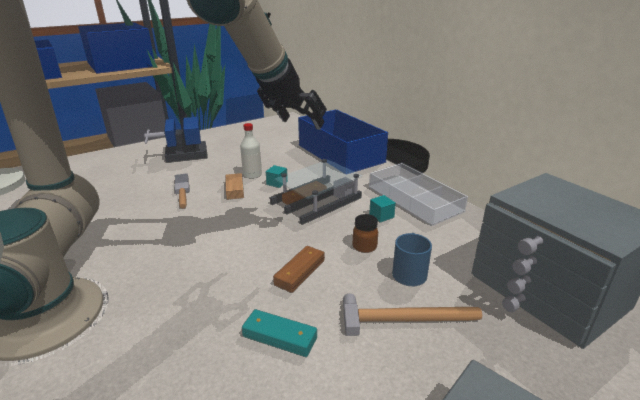

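J6 ran to its end at −2.7, so I need the half-turn alternative. I'll turn the tool 180° about z and over-reach again so that the tilt reverses.

Emit:
step_arm(targets="-1 0.1 0.08 0.04 -0.5;-1 0.1 0.08 0.04 -0.5;-1 0.1 0.08 0.04 -0.5;-1 0.1 0.08 0.04 -0.5;-1 0.1 0.08 0.04 -0.5;-1 0.1 0.08 0.04 -1;-1 0.1 0.08 0.04 -1;-1 0.1 0.08 0.04 -1;-1 0.1 0.08 0.04 -1;-1 0 0 0 -1")

```text
time_s: 9.85
position: [806.2, 152.9, 382.2]
orientation: [-1.547, -0.395, -0.569]
wrist_force: [-0.1, -0.0, -0.6]
gripper_width: 85.5
```

Emit:
step_arm(targets="-1 0 0 0 -1;-1 0 0 0 -1;-1 0 0 0 -1;-1 0 0 0 -1;-1 0 0 0 -1;-1 0 0 0 -1;-1 0 0 0 -1;-1 0 0 0 -1;-1 0 0 0 -1;-1 0 0 0 -1")

```text
time_s: 10.68
position: [801.4, 149.0, 379.6]
orientation: [-1.676, 0.175, -1.097]
wrist_force: [1.0, 0.1, -0.3]
gripper_width: 85.3
```

```bash
python3 -c "
from h import *
rep()"
```

```text
t 10.68 pos [801.4 149.  379.6] j [ 0.32  0.5   0.99 -0.55  1.4  -0.41] F [ 1.   0.1 -0.3] w 85.3
xaz -46.6 tilt 34.7 tiltaz -46.8 jaw z [ 0.727  0.686 -0.002] tip [808.8 141.1 363.9]
```

Emit:
step_arm(targets="-1 0 0 0 -1;-1 0 0 0 -1;-1 0 0 0 -1;-1 0 0 0 -1;-1 0 0 0 -1;-1 0 0 0 -1;-1 0 0 0 -1;-1 0 0 0 -1;-1 0 0 0 -1;-1 0 0 0 -1")

```text
time_s: 11.52
position: [801.3, 149.1, 379.1]
orientation: [-1.652, 0.804, -1.598]
wrist_force: [0.7, -0.1, 0.8]
gripper_width: 85.2
```

Emit:
step_arm(targets="-1 0 0 0 -1;-1 0 0 0 -1;-1 0 0 0 -1;-1 0 0 0 -1;-1 0 0 0 -1;-1 0 0 0 -1;-1 0 0 0 -1;-1 0 0 0 -1;-1 0 0 0 -1;-1 0 0 0 -1")

```text
time_s: 12.35
position: [756.5, 131.8, 351.4]
orientation: [-1.421, 1.456, -2.051]
wrist_force: [-0.3, -0.6, 0.4]
gripper_width: 85.5
```

Emit:
step_arm(targets="-1 0.14 0.03 0.02 -1;-1 0.14 0.03 0.02 -1;-1 0.14 0.03 0.02 -1;-1 0.14 0.03 0.02 -1;-1 0.14 0.03 0.02 -1;-1 0.14 0.03 0.02 -1;-1 0.155 0.03 0.03 0;-1 0.155 0.03 0.03 0;-1 0.155 0.03 0.03 0;-1 0 0 0 0")

```text
time_s: 13.18
position: [812.3, 122.3, 262.8]
orientation: [-1.002, 1.739, -2.273]
wrist_force: [-0.4, -0.3, -0.1]
gripper_width: 85.3
```

```bash
python3 -c "
from h import *
rep()"
```

```text
t 13.18 pos [812.3 122.3 262.8] j [ 0.18  0.99  0.22 -0.37  2.27  0.99] F [-0.4 -0.3 -0.1] w 85.3
xaz -149.4 tilt 26.7 tiltaz -131.2 jaw z [ 0.557 -0.821  0.126] tip [806.7 115.9 245.9]
```

Emit:
step_arm(targets="-1 0.15 0.03 0.05 -1;-1 0.15 0.03 0.05 -1;-1 0.15 0.03 0.05 -1;-1 0.15 0.03 0.05 -1;-1 0.15 0.03 0.05 -1;-1 0.15 0.03 0.05 -1;-1 0.15 0.03 0.05 0;-1 0.15 0.03 0.05 0;-1 0.15 0.03 0.05 0;-1 0.15 0.03 0.05 0")

```text
time_s: 14.02
position: [868.5, 126.2, 240.4]
orientation: [0.392, -1.981, 2.404]
wrist_force: [0.5, 0.8, -0.4]
gripper_width: 85.6
```

```bash
python3 -c "
from h import *
rep()"
```

```text
t 14.02 pos [868.5 126.2 240.4] j [ 0.14  0.99  0.22 -0.21  2.11  1.44] F [ 0.5  0.8 -0.4] w 85.6
xaz -170.8 tilt 15.0 tiltaz -128.0 jaw z [ 0.19  -0.966  0.172] tip [865.5 122.3 222.1]
```

Emit:
step_arm(targets="-1 0.15 0.05 0.05 -1;-1 0.15 0.05 0.05 -1;-1 0.15 0.05 0.05 -1;-1 0.15 0.05 0.05 -1;-1 0.15 0.05 0.05 0;-1 0.15 0.05 0.05 0;-1 0.15 0.05 0.05 0;-1 0.15 0.05 0.05 0;-1 0.15 0.05 0.05 0;-1 0.15 0.05 0.05 0")

```text
time_s: 14.85
position: [943.7, 183.9, 225.0]
orientation: [-0.173, -2.077, 2.342]
wrist_force: [-0.8, -0.6, -0.1]
gripper_width: 85.2
```

Emit:
step_arm(targets="-1 0.15 0.05 0.05 0;-1 0.15 0.05 0.05 0;-1 0.15 0.05 0.05 0;-1 0.15 0.05 0.05 0;-1 0.15 0.05 0.05 0;-1 0.15 0.05 0.05 0;-1 0.15 0.05 0.05 0;-1 0.15 0.05 0.05 0;-1 0.15 0.05 0.05 0;-1 0.15 0.05 0.05 0")

```text
time_s: 15.68
position: [1041.6, 235.9, 223.4]
orientation: [0.434, 2.001, -2.102]
wrist_force: [0.8, -0.5, -0.5]
gripper_width: 85.2
```

```bash
python3 -c "
from h import *
rep()"
```

```text
t 15.68 pos [1041.6  235.9  223.4] j [ 0.2   1.02  0.22 -0.13  1.56  1.81] F [ 0.8 -0.5 -0.5] w 85.2
xaz 176.8 tilt 20.6 tiltaz -9.6 jaw z [-0.069 -0.997  0.037] tip [1048.2  234.8  205.7]
```

Emit:
step_arm(targets="-1 0.15 0.05 0.05 0;-1 0.15 0.05 0.05 0;-1 0.15 0.05 0.05 0;-1 0.15 0.05 0.05 0;-1 0.15 0.05 0.05 0;-1 0.15 0.05 0.05 0;-1 0.15 0.05 0.05 0;-1 0.15 0.05 0.05 0;-1 0.15 0.05 0.05 0;-1 0 0 0 0")

```text
time_s: 16.52
position: [1129.5, 277.4, 228.9]
orientation: [0.634, 1.91, -1.863]
wrist_force: [-0.9, -0.3, -0.5]
gripper_width: 85.6
```

```bash
python3 -c "
from h import *
rep()"
```

```text
t 16.52 pos [1129.5  277.4  228.9] j [ 0.21  1.05  0.22 -0.12  1.27  1.83] F [-0.9 -0.3 -0.5] w 85.6
xaz 176.8 tilt 35.0 tiltaz 1.0 jaw z [-0.031 -0.999 -0.034] tip [1140.4  277.5  213.3]
```

Emit:
step_arm(targets="-1 0.15 -0.06 0.05 1;-1 0.15 -0.06 0.05 1;-1 0.15 -0.06 0.05 1;-1 0.15 -0.06 0.05 0;-1 0 0 0 0")

```text
time_s: 16.93
position: [1182.7, 188.7, 241.1]
orientation: [0.504, 1.848, -1.671]
wrist_force: [0.9, -0.8, -0.4]
gripper_width: 85.5
```

```bash
python3 -c "
from h import *
rep()"
```

```text
t 16.93 pos [1182.7  188.7  241.1] j [0.07 1.06 0.22 0.1  1.16 1.48] F [ 0.9 -0.8 -0.4] w 85.5
xaz -171.9 tilt 40.5 tiltaz 12.4 jaw z [ 0.172 -0.984 -0.037] tip [1194.8  191.4  226.6]
```

Emit:
step_arm(targets="-1 -0.145 -0.073 0.02 0;-1 -0.145 -0.073 0.02 0;-1 -0.145 -0.073 0.02 0;-1 -0.145 -0.073 0 0;-1 -0.145 -0.073 0 0;-1 -0.145 -0.073 0 0;-1 -0.145 -0.073 0 1;-1 -0.145 -0.073 0 1;-1 -0.145 -0.073 0 1;-1 -0.145 -0.073 0 1")

```text
time_s: 17.77
position: [836.3, 25.6, 256.5]
orientation: [0.223, 1.825, -1.473]
wrist_force: [0.3, -1.6, -1.1]
gripper_width: 85.6
```

Emit:
step_arm(targets="-1 -0.145 -0.073 0 0;-1 -0.145 -0.073 0 0;-1 -0.145 -0.073 0 0;-1 -0.145 -0.073 0 0;-1 -0.145 -0.073 0 0;-1 -0.145 -0.073 0 0;-1 -0.145 -0.073 0 0;-1 -0.145 -0.073 0 0;-1 0 0 0 0.4;-1 0 0 0 0")

```text
time_s: 18.6
position: [547.9, -122.8, 256.3]
orientation: [0.203, 1.822, -1.461]
wrist_force: [0.7, -0.1, -0.4]
gripper_width: 85.3
```

```bash
python3 - <<'E'
from h import *
rep()
B=np.array([482.8,-166.3]);a=np.array([np.cos(.448),np.sin(.448)])
s,T=tool(); print("to grasp", (B-48*a-s['position'][:2]).round(1))
E
```

```text
t 18.6 pos [ 547.9 -122.8  256.3] j [-0.75  0.11  1.92  0.81  1.04 -0.05] F [ 0.7 -0.1 -0.4] w 85.3
xaz -154.2 tilt 40.5 tiltaz 30.3 jaw z [ 0.465 -0.885 -0.039] tip [ 558.6 -116.6  241.8]
to grasp [-108.4  -64.3]
```

Emit:
step_arm(targets="-1 -0.144 -0.086 0 0;-1 -0.144 -0.086 0 0;-1 -0.144 -0.085 0 0;-1 0 0 -0.16 0;-1 0 0 -0.16 0;-1 0 0 -0.16 0;-1 0 0 -0.16 0;-1 0 0 0 0;-1 0 0 0 0")

```text
time_s: 19.35
position: [441.9, -184.2, 94.5]
orientation: [0.201, 1.829, -1.453]
wrist_force: [-0.6, 0.1, 0.8]
gripper_width: 85.3
```

```bash
python3 - <<'E'
from h import *
rep()
B=np.array([482.8,-166.3]);a=np.array([np.cos(.448),np.sin(.448)])
s,T=tool(); d=s['position'][:2]-B; print("along,across",d@a, d@[-a[1],a[0]])
a=env.camera("scene");b=env.camera("side")
A=cv2.resize(a["image"][90:240,240:400],None,fx=2.5,fy=2.5);Bm=cv2.resize(b["image"][180:330,220:380],None,fx=2.5,fy=2.5)
save({"image":np.hstack([A,Bm])},"pics/pre.png")
E
```

```text
t 19.35 pos [ 441.9 -184.2   94.5] j [-1.06  0.31  2.22  0.96  0.91 -0.69] F [-0.6  0.1  0.8] w 85.3
xaz -154.4 tilt 40.5 tiltaz 31.0 jaw z [ 0.468 -0.883 -0.046] tip [ 452.5 -177.8   80. ]
along,across -44.58805521104231 1.6041772677961743
```

View pics/pre.png

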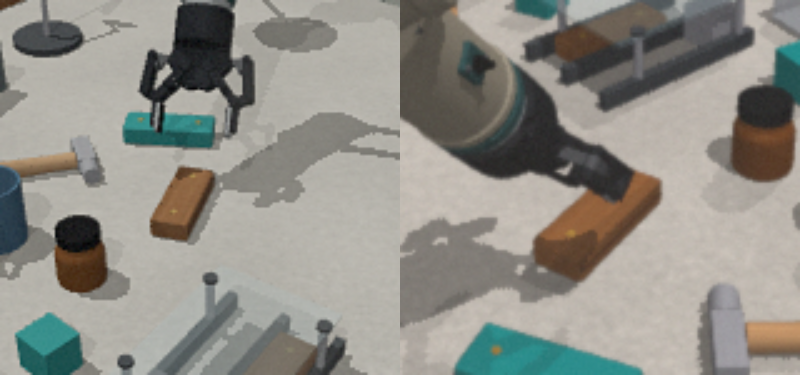

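Emit:
step_arm(targets="-1 -0.004 -0.009 -0.09 0;-1 0 0 -0.09 0;-1 0 0 -0.06 0;-1 0 0 -0.045 0;-1 0 0 0 0;-1 0 0 0 0")

```text
time_s: 19.95
position: [441.5, -188.7, 26.0]
orientation: [0.201, 1.818, -1.46]
wrist_force: [-0.3, -0.3, -0.5]
gripper_width: 85.3
```

Emit:
step_arm(targets="0 0 0 0 0;1 0 0 0 0;1 0 0 0 0;1 0 0 0 0;1 0 0 0 0;1 0 0 0 0;1 0 0 0 0;1 0 0 0 0", force=35)

```text
time_s: 20.62
position: [440.7, -188.1, 25.4]
orientation: [0.202, 1.821, -1.458]
wrist_force: [-4.4, -0.9, 7.3]
gripper_width: 49.6
```

```bash
python3 -c "
from h import *
rep()"
```

```text
t 20.62 pos [ 440.7 -188.1   25.4] j [-1.06  0.46  2.29  1.14  0.8  -0.96] F [-4.4 -0.9  7.3] w 49.6
xaz -154.0 tilt 40.6 tiltaz 30.4 jaw z [ 0.467 -0.884 -0.039] tip [ 451.4 -181.8   11. ]
```

Emit:
step_arm(targets="1 0 0 0.06 0;1 0 0 0.06 0;1 0 0 0.04 0;1 0 0 0 0")

```text
time_s: 20.95
position: [440.8, -188.5, 65.8]
orientation: [0.2, 1.819, -1.46]
wrist_force: [0.3, 0.9, -0.7]
gripper_width: 49.3
```

Emit:
step_arm(targets="1 0 0.1 0 -0.5;1 0 0.1 0 -0.5;1 0.01 0.1 0 -0.5;1 0.01 0.1 0 -0.5;1 0.01 0.1 0 -0.5;1 0.01 0.1 0 -0.5;1 0.02 0.1 0 -0.5;1 0.02 0.1 0 -0.5;1 0 0.03 0 -0.5;1 0 0 0 0")

```text
time_s: 21.78
position: [458.0, 21.6, 63.3]
orientation: [0.498, 1.855, -1.667]
wrist_force: [-0.5, 0.2, -1.4]
gripper_width: 49.6
```

```bash
python3 - <<'E'
from h import *
rep()
C={n:env.camera(n) for n in("scene","side")}
out=[]
vb=[]
for n in C:
    for r in env.regions_of("blank",n):
        m=r["region"]; col=C[n]["image"][m].mean(0); print(n,round(r["score"],2),np.array(r["extent"]).astype(int),col.astype(int))
for n,(x0,y0) in {"scene":(250,130),"side":(220,130)}.items():
    out.append(cv2.resize(C[n]["image"][y0:y0+160,x0:x0+160],None,fx=2.5,fy=2.5,interpolation=cv2.INTER_CUBIC))
save({"image":np.hstack(out)},"pics/carry.png")
E
```

```text
t 21.78 pos [458.   21.6  63.3] j [-0.41  0.26  2.57  2.16  0.48 -1.1 ] F [-0.5  0.2 -1.4] w 49.6
xaz -171.8 tilt 40.3 tiltaz 13.0 jaw z [ 0.177 -0.983 -0.042] tip [470.   24.3  48.8]
scene 0.97 [286 136 326 147] [ 52 121 117]
scene 0.59 [340 172 374 206] [130 102  79]
side 0.96 [239 307 319 353] [ 48 121 119]
side 0.9 [242 196 293 231] [114  78  53]
```

View pics/carry.png

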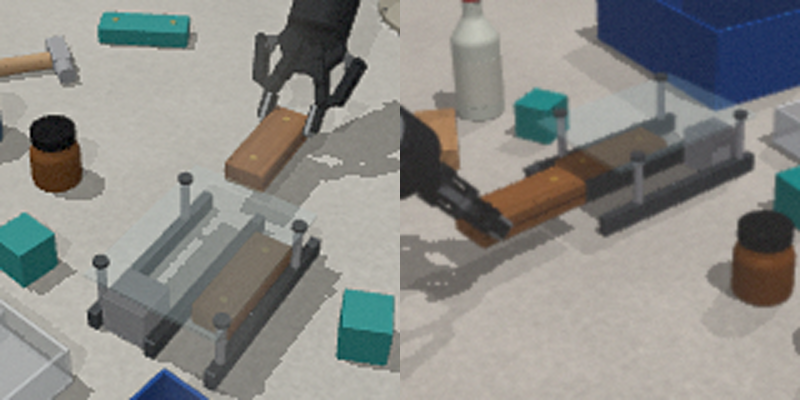

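```bash
cat >> h.py <<'E'
F=np.array([597.65,73.3,.1375])
def infix(p):
    c,s=np.cos(F[2]),np.sin(F[2]); d=np.asarray(p)[:2]-F[:2]; return np.array([c*d[0]+s*d[1],-s*d[0]+c*d[1]])
def fitv(views,boxes,p0,scale=(6,6,.05)):
    def f(q):
        e=0
        for c,m,v in views:
            a=sil(c,boxes,q*scale+p0)*v; e+=1-np.minimum(a,m).sum()/np.maximum(a,m).sum()
        return e
    x=np.zeros(3)
    for k in (1,-1,1):
        r=minimize(f,x,method="Nelder-Mead",options=dict(initial_simplex=x+np.r_[np.zeros((1,3)),np.eye(3)*k],maxiter=200)); x=r.x
    return x*scale+p0,r.fun
def fitblank(z,p0):
    V=[]
    for n in("scene","side"):
        c=env.camera(n)
        for r in env.regions_of("blank",n):
            m=r["region"]; col=c["image"][m].mean(0); q=proj(c,[[p0[0],p0[1],z+14]])[0]; e=r["extent"]
            if col[0]>col[2]+15 and abs((e[0]+e[2])/2-q[0])<20 and abs((e[1]+e[3])/2-q[1])<20:
                im=c["image"].astype(int); v=~((im.max(2)<75)&(im.max(2)-im.min(2)<22)); v=cv2.erode(v.astype(np.uint8),np.ones((2,2)))
                m=m.astype(np.float32)*v; V.append((c,m,v)); break
    b=[BL[0]+[0,0,z]]
    for vv in [V]+[[v] for v in V]:
        p,e=fitv(vv,b,np.array(p0)); print("blank",p.round(2),"yawdeg",np.degrees(p[2]).round(1),"infix",infix(p).round(1),"err",round(e,3))
E
python3 - <<'E'
from h import *
rep(); s,T=tool(); print("TCP infix",infix(s['position']))
fitblank(38,[504,29,.17])
E
```

```text
t 21.98 pos [460.5  17.4  64. ] j [-0.42  0.26  2.57  2.16  0.48 -1.1 ] F [-0.2 -0.4 -0.5] w 49.5
xaz -172.0 tilt 40.5 tiltaz 12.6 jaw z [ 0.172 -0.984 -0.04 ] tip [472.6  20.1  49.5]
TCP infix [-143.48030431  -36.60029155]
blank [5.0883e+02 2.3390e+01 1.8000e-01] yawdeg 10.3 infix [-94.8 -37.3] err 0.281
blank [5.0216e+02 1.8890e+01 1.9000e-01] yawdeg 10.9 infix [-102.   -40.8] err 0.14
blank [5.1107e+02 2.6180e+01 1.6000e-01] yawdeg 9.2 infix [-92.2 -34.8] err 0.103
```

Emit:
step_arm(targets="1 0 0.01 0 -0.6;1 0.015 0.002 -0.04 0;1 0 0 -0.04 0;1 0 0 0 0;1 0 0 0 0")

```text
time_s: 22.6
position: [463.7, 20.8, 43.5]
orientation: [0.547, 1.856, -1.696]
wrist_force: [0.1, 0.3, -1.4]
gripper_width: 49.3
```

```bash
python3 - <<'E'
from h import *
for i in range(3):
    env.camera("side"); rep(); s,T=tool(); print("TCP infix",infix(s['position']), "perp",np.degrees(np.arctan2(T[1,2],T[0,2]))+90)
E
```

```text
t 22.65 pos [463.9  20.8  43.9] j [-0.37  0.33  2.6   2.43  0.54 -1.3 ] F [-1.5  0.3 -1.1] w 49.3
xaz -174.5 tilt 40.5 tiltaz 10.3 jaw z [ 0.13  -0.991 -0.041] tip [476.1  23.   29.5]
TCP infix [-139.65070423  -33.64230943] perp 7.498503985131535
t 22.7 pos [464.1  20.9  44.3] j [-0.37  0.33  2.6   2.43  0.54 -1.3 ] F [ 1.2 -0.5 -1. ] w 49.3
xaz -174.5 tilt 40.5 tiltaz 10.2 jaw z [ 0.131 -0.991 -0.04 ] tip [476.2  23.1  29.8]
TCP infix [-139.48949203  -33.63720232] perp 7.516672029240468
t 22.75 pos [464.2  20.9  44.5] j [-0.37  0.33  2.6   2.43  0.54 -1.3 ] F [-0.7  0.2 -0.3] w 49.0
xaz -174.4 tilt 40.5 tiltaz 10.2 jaw z [ 0.131 -0.991 -0.04 ] tip [476.3  23.1  30.1]
TCP infix [-139.40277878  -33.62174147] perp 7.528788079831628
```

Emit:
step_arm(targets="1 0 0 -0.035 0;1 0 0 -0.03 0;1 0 0 0 0;1 0.02 0.003 0 0;1 0.02 0.003 0 0;1 0.03 0.004 0 0;1 0 0 0 0")

```text
time_s: 23.33
position: [483.7, 24.1, 29.1]
orientation: [0.547, 1.849, -1.692]
wrist_force: [0.1, 2.0, -0.9]
gripper_width: 49.6
```

```bash
python3 - <<'E'
from h import *
c=env.camera("side"); rep(); s,T=tool(); print("TCP infix",infix(s['position']))
a=env.camera("scene")
out=[cv2.resize(i["image"][y0:y0+120,x0:x0+130],None,fx=3,fy=3,interpolation=cv2.INTER_CUBIC) for i,x0,y0 in((a,270,150),(c,235,140))]
save({"image":np.hstack(out)},"pics/enter.png")
fitblank(2,[525,29,.137])
E
```

```text
t 23.38 pos [483.3  24.1  29. ] j [-0.33  0.4   2.58  2.52  0.58 -1.37] F [ 0.4  1.2 -2. ] w 49.4
xaz -174.2 tilt 40.7 tiltaz 10.3 jaw z [ 0.134 -0.99  -0.039] tip [495.5  26.3  14.6]
TCP infix [-120.04876066  -33.05208807]
blank [5.3362e+02 3.0810e+01 1.0000e-01] yawdeg 5.8 infix [-69.3 -33.3] err 0.722
blank [469.44  -1.21   0.57] yawdeg 32.8 infix [-137.2  -56.2] err 0.449
blank [5.3447e+02 3.1700e+01 1.0000e-01] yawdeg 6.0 infix [-68.3 -32.6] err 0.124
```

View pics/enter.png

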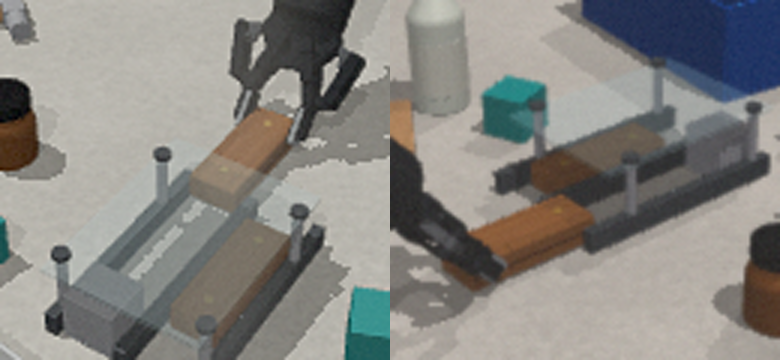

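The blank's front end is between the walls and the force is small, so I'll continue forward.

Emit:
step_arm(targets="1 0.03 0.004 0 0;1 0.03 0.004 0 0;1 0.03 0.004 0 0;1 0 0 0 0")

```text
time_s: 23.97
position: [505.9, 27.0, 28.2]
orientation: [0.547, 1.851, -1.694]
wrist_force: [1.7, 3.1, -2.8]
gripper_width: 49.2
```

```bash
python3 - <<'E'
from h import *
rep(); s,T=tool(); print("TCP infix",infix(s['position']))
E
```

```text
t 23.97 pos [505.9  27.   28.2] j [-0.29  0.41  2.53  2.52  0.53 -1.32] F [ 1.7  3.1 -2.8] w 49.2
xaz -174.3 tilt 40.6 tiltaz 10.3 jaw z [ 0.133 -0.99  -0.04 ] tip [518.   29.2  13.8]
TCP infix [-97.26540925 -33.24329194]
```

Emit:
step_arm(targets="1 0.04 0.009 0 0;1 0.04 0.006 0 0;1 0.04 0.006 0 0;1 0.04 0.006 0 0;1 0.015 0.002 0 0;1 0 0 0 0")

```text
time_s: 24.47
position: [549.7, 34.0, 28.3]
orientation: [0.548, 1.851, -1.694]
wrist_force: [0.0, 0.8, -1.3]
gripper_width: 49.6
```

```bash
python3 - <<'E'
from h import *
rep(); s,T=tool(); print("TCP infix",infix(s['position']))
c=env.camera("side")
a=env.camera("scene")
out=[cv2.resize(i["image"][y0:y0+120,x0:x0+130],None,fx=3,fy=3,interpolation=cv2.INTER_CUBIC) for i,x0,y0 in((a,270,150),(c,235,140))]
save({"image":np.hstack(out)},"pics/in.png")
E
```

```text
t 24.47 pos [549.7  34.   28.3] j [-0.23  0.42  2.43  2.51  0.45 -1.24] F [ 0.   0.8 -1.3] w 49.6
xaz -174.4 tilt 40.6 tiltaz 10.2 jaw z [ 0.132 -0.99  -0.04 ] tip [561.8  36.2  13.9]
TCP infix [-52.91981691 -32.30944464]
```

View pics/in.png

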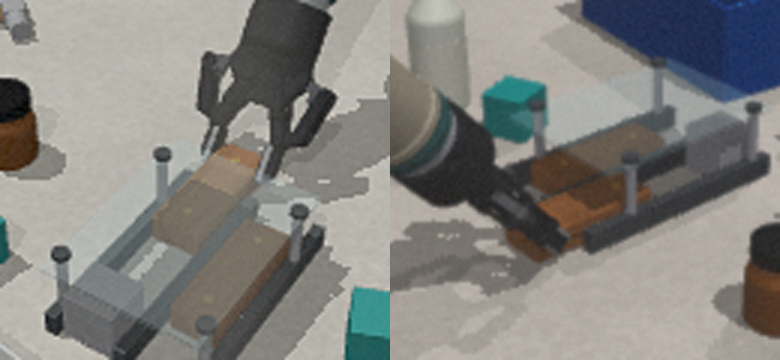

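Emit:
step_arm(targets="1 0 0 -0.008 0;0 0 0 0 0;-0.6 0 0 0 0;-0.6 0 0 0 0;-0.6 0 0 0 0;-0.6 0 0 0 0;-0.6 -0.06 -0.01 0 0;-0.6 -0.1 -0.014 0 0;-0.6 -0.095 -0.013 0 0;-0.6 0 0 0 0")

```text
time_s: 25.4
position: [477.9, 25.5, 24.1]
orientation: [0.542, 1.861, -1.7]
wrist_force: [-1.3, 0.5, -1.1]
gripper_width: 68.3
```

Emit:
step_arm(targets="1 0 -0.004 0 0;1 0 0 0 0;1 0 0 0 0;1 0 0 0 0;1 0 0 0 0;1 0 0 0 0;1 0 0 0 0;1 0 0 0 0", force=40)

```text
time_s: 26.07
position: [484.1, 23.9, 25.8]
orientation: [0.547, 1.853, -1.695]
wrist_force: [1.0, 0.5, -0.1]
gripper_width: 0.4
```

```bash
python3 - <<'E'
from h import *
rep(); s,T=tool(); print("TCP infix",infix(s['position']))
c=env.camera("side")
fitblank(0,[588,38,.137])
E
```

```text
t 26.07 pos [484.1  23.9  25.8] j [-0.33  0.41  2.58  2.53  0.58 -1.38] F [ 1.   0.5 -0.1] w 0.4
xaz -174.4 tilt 40.5 tiltaz 10.3 jaw z [ 0.132 -0.99  -0.04 ] tip [496.2  26.1  11.4]
TCP infix [-119.2854814   -33.39710483]
blank [5.9697e+02 3.8740e+01 1.1000e-01] yawdeg 6.4 infix [ -5.4 -34.1] err 1.014
blank [4.6637e+02 3.4700e+00 3.3000e-01] yawdeg 19.0 infix [-139.6  -51.2] err 0.803
blank [5.9682e+02 3.9270e+01 1.2000e-01] yawdeg 6.7 infix [ -5.5 -33.6] err 0.097
```

Emit:
step_arm(targets="1 0.048 0.006 0 0;1 0.048 0.006 0 0;1 0.048 0.006 0 0;1 0.048 0.006 0 0;1 0.048 0.006 0 0;1 0.048 0.007 0 0;1 0.03 0.004 0 0;1 0 0 0 0")

```text
time_s: 26.98
position: [565.3, 34.1, 26.4]
orientation: [0.548, 1.851, -1.694]
wrist_force: [0.5, 0.4, -0.1]
gripper_width: 0.1
```

```bash
cat >> h.py <<'E'
def avg(n=4):
    P=[];Fo=[]
    for i in range(n):
        env.camera("side"); s=env.read_state(); P.append(s['position']); Fo.append(s['wrist_force'])
    P=np.mean(P,0); Fo=np.mean(Fo,0); c,q=np.cos(F[2]),np.sin(F[2])
    print("t",round(s['time_s'],2),"infix",infix(P).round(2),"z",P[2].round(1),"Fx'",round(Fo[0]*c+Fo[1]*q,2),"Fy'",round(-Fo[0]*q+Fo[1]*c,2),"Fz",Fo[2].round(2))
E
python3 - <<'E'
from h import *
rep(); avg(5)
c=env.camera("side"); a=env.camera("scene"); 
for cc,n in((a,"scene"),(c,"side")):
    for r in env.regions_of("stop_face",n): print(n,round(r["score"],2),np.array(r["extent"]).round(0),cc["image"][r["region"]].mean(0).astype(int))
out=[]
for i,x0,y0 in((a,280,190),(c,265,150)):
    im=cv2.resize(i["image"][y0:y0+100,x0:x0+98],None,fx=4,fy=4,interpolation=cv2.INTER_CUBIC)
    for xf in (138,152):
        q=proj(i,place(box(xf,xf+48,-59,-9,0,48)[[1,3,7,5]],F)); q=(q-[x0,y0]+.5)*4
        cv2.polylines(im,[np.round(q).astype(np.int32)],True,(255,255,0) if xf==138 else (255,0,0),1)
    q=(proj(i,place(box(115,115.1,-59,-9,28,28)[[0,2]],F))-[x0,y0]+.5)*4
    cv2.polylines(im,[np.round(q).astype(np.int32)],False,(0,255,0),1)
    out.append(im)
save({"image":np.hstack(out)},"pics/push.png")
E
```

```text
t 26.98 pos [565.3  34.1  26.4] j [-0.22  0.43  2.4   2.5   0.44 -1.22] F [ 0.5  0.4 -0.1] w 0.1
xaz -174.4 tilt 40.6 tiltaz 10.3 jaw z [ 0.132 -0.99  -0.04 ] tip [577.5  36.3  12. ]
t 27.23 infix [-39.84 -34.07] z 25.6 Fx' -0.18 Fy' -0.23 Fz -0.46
scene 0.91 [245. 215. 271. 243.] [ 44 114 111]
scene 0.87 [293. 246. 318. 269.] [103 103 104]
scene 0.8 [382. 247. 406. 278.] [ 47 122 119]
side 0.85 [369. 196. 395. 220.] [ 38 103 102]
side 0.78 [266. 168. 288. 184.] [ 42 107 105]
side 0.57 [333. 183. 353. 196.] [87 86 89]
```

View pics/push.png

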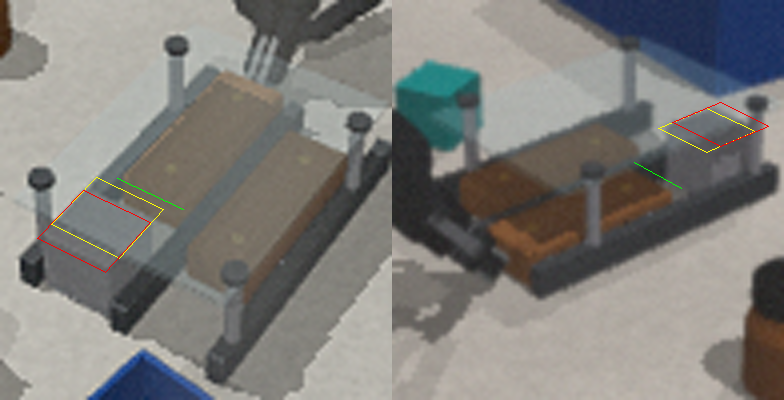

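```bash
python3 - <<'E'
from h import *
V=[]
for n in("scene","side"):
    c=env.camera(n); np.save(f"ref_{n}.npy",np.mean([env.camera(n)["image"].astype(float) for _ in range(3)],0))
    for r in env.regions_of("stop_face",n):
        col=c["image"][r["region"]].mean(0)
        if abs(col[0]-col[2])<10: V.append((c,r["region"].astype(np.float32))); break
c0,s0=np.cos(F[2]),np.sin(F[2]); w=lambda xf,y:(F[0]+c0*xf-s0*y,F[1]+s0*xf+c0*y)
for nm,v in (("scene",V[0]),("side",V[1])):
    zb=0 if nm=="scene" else 22
    res=min(((1-np.minimum(a:=sil(v[0],[box(0,48,-25,25,zb,48)],(*w(xf,y),F[2])),v[1]).sum()/np.maximum(a,v[1]).sum(),xf,y) for xf in np.arange(132,158,1) for y in (-37,-35,-34,-33,-31)))
    print(nm,res)
E
```

```text
scene (np.float32(0.52329683), np.int64(149), -37)
side (np.float32(0.44476694), np.int64(132), -37)
```

Emit:
step_arm(targets="1 0.02 0.003 0 0;1 0.02 0.003 0 0;1 0.02 0.003 0 0;1 0.016 0.002 0 0;1 0 0 0 0")

```text
time_s: 28.35
position: [584.0, 36.9, 26.3]
orientation: [0.548, 1.852, -1.694]
wrist_force: [-0.4, 0.3, -0.6]
gripper_width: -0.1
```

```bash
python3 - <<'E'
from h import *
avg(6)
E
```

```text
t 28.65 infix [-19.92 -34.02] z 25.8 Fx' -0.3 Fy' -0.11 Fz 0.13
```

```bash
cat >> h.py <<'E'
def projw(c,X):
    p=np.asarray(X,float)@np.array(c["R"]).T+np.array(c["t"]); r=np.hypot(p[:,0],p[:,1]); th=np.arctan2(r,p[:,2])
    return np.c_[c["fx"]*th*p[:,0]/r+c["cx"],c["fy"]*th*p[:,1]/r+c["cy"]]
def wf(x,y,z):
    c,s=np.cos(F[2]),np.sin(F[2]); return np.array([F[0]+c*x-s*y,F[1]+s*x+c*y,z])
def rect(c,x0,x1,y0,y1,z,s):
    xs=np.arange(x0,x1,s); ys=np.arange(y1,y0,-s); X,Y=np.meshgrid(xs,ys)
    P=np.stack([F[0]+np.cos(F[2])*X-np.sin(F[2])*Y,F[1]+np.sin(F[2])*X+np.cos(F[2])*Y,np.full(X.shape,z)],-1).reshape(-1,3)
    u=projw(c,P).astype(np.float32).reshape(*X.shape,2); return cv2.remap(c["image"],u[...,0],u[...,1],cv2.INTER_CUBIC)
E
python3 - <<'E'
from h import *
c=env.camera("wrist"); print(projw(c,[wf(130,-34,28),wf(145,-34,28),wf(0,-34,71),wf(200,0,0)]).round(0))
top=rect(c,60,220,-80,80,28,.4); full=cv2.resize(c["image"],(400,250))
o=np.zeros((400,800,3),np.uint8); o[:,:400]=top; o[:250,400:]=full; save({"image":o},"pics/wr.png")
np.save("wr_ref.npy",c["image"])
E
```

```text
[[323.  51.]
 [323.  38.]
 [319. 201.]
 [286.  29.]]
```

View pics/wr.png

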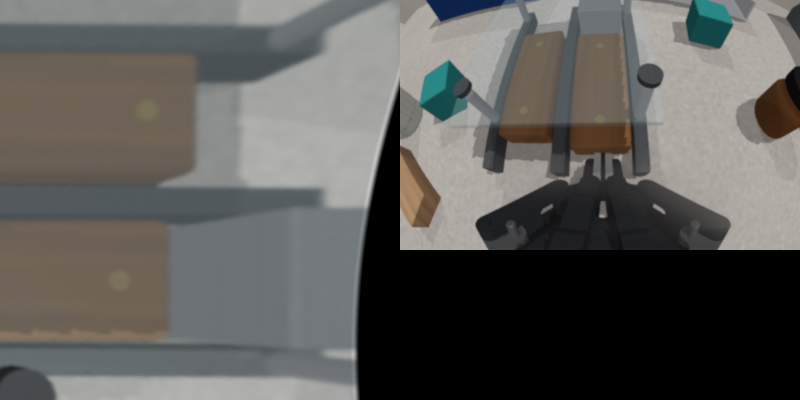

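The wrist camera shows the blank's front edge, with the stop's front face and top edge ahead of it. I'll measure both edges.

```bash
cat >> h.py <<'E'
def gap(n=3):
    I=[env.camera("wrist") for _ in range(n)]; c=dict(I[-1]); c["image"]=np.mean([i["image"].astype(np.float32) for i in I],0).astype(np.float32)
    s=.25; out=[]
    a=rect(c,90,170,-52,-16,28,s).mean(0); sat=cv2.GaussianBlur((a[:,0]-a[:,2])[None],(9,1),2)[0]   # brown->grey
    g=np.gradient(sat); k=g[8:-8].argmin()+8; xb=90+s*k
    b=cv2.GaussianBlur(rect(c,120,190,-50,-18,48,s).mean(2).mean(0)[None],(9,1),2)[0]; g=np.gradient(b); o=np.argsort(-abs(g[8:-8]))+8
    pk=[i for i in range(8,len(g)-8) if abs(g[i])==abs(g[i-6:i+7]).max() and abs(g[i])>.15]
    print("blank front",round(xb,1),"edges z48",[(round(120+s*i,1),round(float(g[i]),2)) for i in pk],"cam",(-np.array(c["R"]).T@np.array(c["t"])).round(0))
E
python3 - <<'E'
from h import *
gap(); avg(3)
E
```

```text
blank front 127.2 edges z48 [(145.2, 0.81), (149.0, -0.38), (169.2, -12.33)] cam [562.  28. 171.]
t 29.0 infix [-20.15 -34.1 ] z 25.8 Fx' 0.04 Fy' -0.12 Fz -0.45
```

Emit:
step_arm(targets="1 0.02 0.003 0 0;1 0.02 0.003 0 0;1 0.012 0.001 0 0;1 0 0 0 0")

```text
time_s: 29.33
position: [596.8, 38.6, 26.2]
orientation: [0.548, 1.852, -1.694]
wrist_force: [0.6, 0.2, 0.7]
gripper_width: -0.2
```

```bash
python3 - <<'E'
from h import *
gap(); avg(5)
E
```

```text
blank front 139.2 edges z48 [(144.8, 0.77), (148.5, -0.35), (183.5, -12.53)] cam [576.  30. 171.]
t 29.73 infix [ -7.09 -34.09] z 25.8 Fx' 0.19 Fy' 0.14 Fz -0.07
```

Emit:
step_arm(targets="1 0.004 0.0005 0 0;1 0.004 0.0005 0 0;1 0.004 0.0005 0 0;1 0 0 0 0")

```text
time_s: 30.07
position: [598.5, 38.9, 25.8]
orientation: [0.547, 1.853, -1.695]
wrist_force: [-0.7, -0.3, -0.2]
gripper_width: 0.1
```

```bash
python3 - <<'E'
from h import *
gap(); avg(6)
E
```

```text
blank front 141.5 edges z48 [(145.5, 0.87), (149.0, -0.42), (186.0, -12.76)] cam [579.  30. 171.]
t 30.52 infix [ -3.88 -34.18] z 25.8 Fx' 0.4 Fy' 0.05 Fz 0.26
```

Gap is about 3–4 mm and there's no force yet. Half-millimetre steps from here.

Emit:
step_arm(targets="1 0.002 0.0003 0 0;1 0.002 0.0003 0 0;1 0 0 0 0")

```text
time_s: 30.77
position: [599.3, 39.1, 25.7]
orientation: [0.547, 1.853, -1.696]
wrist_force: [-0.9, -0.2, 1.5]
gripper_width: 0.0
```

```bash
python3 - <<'E'
from h import *
avg(8)
E
```

```text
t 31.17 infix [ -3.01 -34.14] z 25.8 Fx' -0.59 Fy' -0.13 Fz 0.19
```

Emit:
step_arm(targets="1 0.002 0.0003 0 0;1 0.002 0.0003 0 0;1 0 0 0 0")

```text
time_s: 31.42
position: [600.6, 39.2, 25.8]
orientation: [0.547, 1.853, -1.695]
wrist_force: [-0.8, 0.5, -0.6]
gripper_width: -0.1
```

```bash
python3 - <<'E'
from h import *
gap();avg(8)
E
```

```text
blank front 143.5 edges z48 [(145.5, 0.89), (149.0, -0.44)] cam [581.  31. 171.]
t 31.97 infix [ -1.81 -34.17] z 25.9 Fx' -0.31 Fy' -0.01 Fz -0.11
```

Emit:
step_arm(targets="1 0.002 0.0003 0 0;1 0 0 0 0")

```text
time_s: 32.13
position: [600.9, 39.3, 25.8]
orientation: [0.547, 1.853, -1.695]
wrist_force: [-1.5, 0.1, 0.1]
gripper_width: 0.1
```

```bash
python3 -c "
from h import *
avg(8)"
```

```text
t 32.53 infix [ -1.47 -34.13] z 25.8 Fx' -0.93 Fy' 0.08 Fz 0.47
```

Emit:
step_arm(targets="1 0.002 0.0003 0 0;1 0 0 0 0")

```text
time_s: 32.7
position: [601.4, 39.4, 25.8]
orientation: [0.547, 1.853, -1.695]
wrist_force: [-0.7, 0.5, -0.0]
gripper_width: 0.5
```

```bash
python3 -c "
from h import *
avg(8)"
```

```text
t 33.1 infix [ -0.92 -34.13] z 25.8 Fx' -0.72 Fy' 0.01 Fz 0.21
```

Emit:
step_arm(targets="1 0.002 0.0003 0 0;1 0 0 0 0")

```text
time_s: 33.27
position: [601.5, 39.4, 25.7]
orientation: [0.546, 1.854, -1.696]
wrist_force: [-3.0, -0.2, 2.9]
gripper_width: -0.2
```

```bash
python3 -c "
from h import *
gap(2);avg(4)"
```

```text
blank front 144.5 edges z48 [(145.8, 0.91), (149.0, -0.44)] cam [582.  31. 171.]
t 33.57 infix [ -0.8  -34.09] z 25.7 Fx' -3.64 Fy' -0.61 Fz 2.11
```

Emit:
step_arm(targets="1 0.002 0.0003 0 0;1 0 0 0 0")

```text
time_s: 33.73
position: [601.8, 39.5, 25.7]
orientation: [0.546, 1.854, -1.696]
wrist_force: [-4.9, -0.5, 3.4]
gripper_width: -0.2
```

```bash
python3 -c "
from h import *
gap(2);avg(4)"
```

```text
blank front 144.5 edges z48 [(145.8, 0.91), (149.2, -0.44)] cam [582.  31. 170.]
t 34.03 infix [ -0.57 -33.99] z 25.7 Fx' -5.43 Fy' -0.18 Fz 4.13
```

Contact: the force stepped from −0.7 to −3.6 to −5.4 N, while the blank front held at 144.5 and the stop edge stayed put. Backing off straight along the lane.

Emit:
step_arm(targets="1 -0.004 -0.0005 0 0;1 -0.02 -0.003 0 0;1 -0.08 -0.011 0 0;1 -0.12 -0.017 0 0;1 -0.12 -0.017 0 0;1 0 0 0 0")

```text
time_s: 34.53
position: [509.1, 28.0, 23.6]
orientation: [0.541, 1.861, -1.701]
wrist_force: [-1.0, 0.1, -0.4]
gripper_width: 0.2
```

```bash
python3 - <<'E'
from h import *
rep(); gap(2); c=env.camera("wrist")
im=np.hstack([rect(c,0,220,-80,80,28,.55),cv2.resize(c["image"],(400,250))[:,:]] if 0 else [cv2.resize(rect(c,0,200,-80,80,28,.5),(400,320)),cv2.resize(env.camera("side")["image"][120:260,220:395],(400,320))])
save({"image":im},"pics/fin.png")
for n in("scene","side"):
    r=np.load(f"ref_{n}.npy"); x=np.mean([env.camera(n)["image"].astype(float) for _ in range(3)],0)
    sl=np.s_[244:272,288:320] if n=="scene" else np.s_[176:205,330:362]
    g=lambda a:cv2.cvtColor(a[sl].astype(np.float32),cv2.COLOR_RGB2GRAY)
    print(n,"stop shift px",cv2.phaseCorrelate(g(r),g(x),cv2.createHanningWindow(g(r).shape[::-1],cv2.CV_32F)))
E
```

```text
t 34.53 pos [509.1  28.   23.6] j [-0.28  0.41  2.52  2.52  0.52 -1.31] F [-1.   0.1 -0.4] w 0.2
xaz -174.6 tilt 39.9 tiltaz 10.4 jaw z [ 0.13  -0.991 -0.043] tip [521.1  30.2   9. ]
blank front 130.2 edges z48 [] cam [494.  19. 170.]
scene stop shift px ((-0.273710084735864, 0.02373125265341791), 0.9754580174883206)
side stop shift px ((-0.018909143416127705, -0.23928647140302495), 0.9706911111871401)
```

View pics/fin.png

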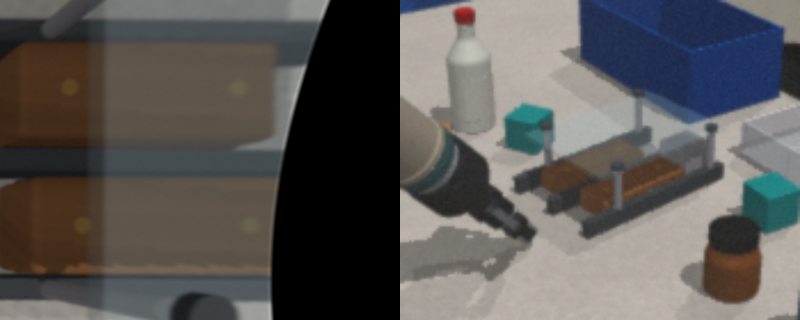

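Emit:
step_arm(targets="1 0 0 0.08 0;1 0 0 0.08 0;1 0 0 0.08 0;1 0 0 0 0;1 0 0 0 0")

```text
time_s: 35.45
position: [517.2, 27.6, 85.3]
orientation: [0.547, 1.85, -1.693]
wrist_force: [-0.2, 0.2, 0.4]
gripper_width: 0.1
```

```bash
python3 - <<'E'
from h import *
rep(); fitblank(0,[F[0]+80*.99+33*.137,F[1]+80*.137-33,.137])
print(env.finish_job())
E
```

```text
t 35.45 pos [517.2  27.6  85.3] j [-0.28  0.24  2.43  2.1   0.34 -0.85] F [-0.2  0.2  0.4] w 0.1
xaz -174.3 tilt 40.7 tiltaz 10.3 jaw z [ 0.133 -0.99  -0.039] tip [529.3  29.8  70.9]
blank [6.8137e+02 5.1260e+01 1.4000e-01] yawdeg 7.8 infix [ 79.9 -33.3] err 0.0
the job is handed in; nothing more can be done
None
```

The loose blank is in the free (−y) lane, slid under the guard until it touched the steel stop, and the job is handed in at about 35.5 s.

**How it was done:** A tool pointing straight down can't follow the blank under the guard, so I tilted the tool about 40° by over-reaching in free space. I then gripped the blank, set it into the lane mouth, let go, and pushed it from behind with the fingers shut.

**Contact:** The last steps were 0.5 mm each. The push force went from about 0.7 N to 3.6 N, then 5.4 N on one further step. The blank's front and the stop's top edge did not move in the wrist camera during that step. I then backed off and lifted clear, with the wrist force near zero.

**Checks that were weak or disagreed:**
- **Stop:** the outside cameras showed a shift of about 0.25 px (roughly 0.5 mm). The blank moved within that image patch, so I can't rule out a very small movement.
- **Contact after backing off:** I couldn't re-measure it, because the stop was out of the wrist camera's view.
- **Blank position:** the final outline fit gave an error of exactly 0.0, so it probably had no valid mask and I don't count it as evidence.
- **Other piece and bystanders:** the other lane's piece and the bystanders in the last picture looked undisturbed. The mug, hammer, brush, offcut and turquoise bar were not in it, or were hidden by the arm.
- **Joint limit:** joint 6 reached its −2.7 rad limit once early on, and I turned the tool the other way from there.

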